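# Index the movement turntable one place and lock it

### The arm

A 6-joint arm with a two-finger parallel gripper is mounted at the origin on a cart in front of the work surface, level with it; the furniture and walls round the work are solid. World frame = base frame: x ahead of the robot, y to its left, z up, the work surface at z = 0. Lengths are in mm, angles in rad, forces in N, time in s.
With the tool pointing down it reaches from about 325 to 750 mm from the base axis. Payload 7.6 kg.
Tool frame: the origin (TCP) lies on the centre line of the jaws, within the pads' length; the fingertips stand 17 mm ahead of it and the grasp point (between the pads) lies 2 mm behind it; z points along the fingers, y is the line along which they close (so a half turn about z gives the same grasp; the last joint's range is limited). The gripper opens to 85 mm and grips with 20 to 120 N. Pads are 22 mm wide; open, the fingers measure 114 mm over their backs; the gripper's body (76 mm by 85 mm) begins 54 mm behind the grasp point. The pads swing forward as they close: fully open they stand 13 mm farther back than shut.
Start: joints at [-1.365, 0.052, 1.401, -0, 1.689, -0.07], TCP at [142.99, -505.171, 248.323] pointing down, gripper open.
Joint ranges: [-2.9, 2.9], [-0.91, 2.17], [0.12, 2.37], [-1.06, 4.2], [0.26, 2.73], [-2.93, 2.93]. Speed limits (rad/s): [2.57, 2.57, 3.01, 3.14, 3.14, 3.14].

### API

Orientations are given as [roll, pitch, yaw] about the fixed x, y, z axes, in that order (R = Rz(yaw) Ry(pitch) Rx(roll)).
In Python, from cell import bot gives the robot as it stands.
- The arm moves only by the tool step_arm, never from a script. Its argument "commands" is a list that holds one entry, the list of rows, each a list of 7 numbers: the shift along the tool's x, y, z in cm, then the turn, a rotation vector about the tool's x, y, z in degrees, then the finger opening in cm, from 0 to 8.54. In form: [[[dx, dy, dz, ax, ay, az, hand], ...]]. A call has 1 to 8 rows; each row shifts and turns the commanded pose from where the row before left it, along the tool's axes as they then stand; what a row does not reach is not made up. A row lasts 1/10 s, in which the tool goes at most 50 mm and 8.59 degrees, less where a joint would pass 70% of its speed; a pose out of reach is approached as far as the arm can. A call is refused whole if a number of a shift passes 5 or a number of a turn 8.59, either way. A call with a gripper value outside its range is refused whole. The fingers move at their own pace and stop on an object; the grip force is fixed at half the most. Time passes only in rows, so rows that do not move let the fingers close. It gives the time, the measured TCP pose, the force, the opening and the grip force at its end, in the units of the state.
- bot.read_state(): the state, without advancing time (a new reading comes with each control period).
- bot.read_camera(name): name is "side" or "top" or "wrist"; returns the picture (384x512x3 uint8, blue, green, red); there is no depth.
- bot.get_calibration(name): a dict with "camera_matrix" (3x3 intrinsics, pixels), "R" (3x3) and "t" (3): a world point X has camera coordinates R X + t. Camera axes: x right, y down, z forward; pixel columns grow to the right and rows downward; lengths in mm; the calibration is good to about 2 mm. A picture is of the moment at which its call begins: read the wrist's pose just before it. get_calibration takes no time and is no camera call; for the wrist camera it gives the pose at the moment of the call.
- bot.finish_job(): hands the job in; it is judged then, once.
The state is a dict: "time": time; "joint_positions": joint angles; "qd": joint speeds; "joint_efforts": joint torques, N m; "position": TCP position; "ee_rot": TCP orientation; "force": force on the tool from outside, world axes, zero at the start; "wrist_torque": the same for the moment, N m; "opening": finger opening in mm; "grasp_force": force on a finger pad.
Only numpy, scipy, OpenCV 4.12 (cv2) and the standard library are available. Lean on these libraries where they do the work, as an engineer would, in place of code of your own. Each camera call takes 0.05 s, during which the arm holds its last target. There are 200 camera calls.

### The job

The movement on the orange cushion is next to be worked on, but the green one still stands at the front of the turntable. Draw the lock bolt by its red knob, push the table round by its finger posts until the orange cushion has clicked into place at the front, and slide the bolt fully home again. Do not touch the cushions or their movements - they all stay in their nests - and leave everything else on the bench where it is.

Things in the scene. Friction and masses are not known exactly. Their poses are not given: they have to be found in the camera images.
- turntable: indexing turntable: grey round base, 200 mm across, screwed to the bench. Origin: centre of its underside, on the turning axis; z up; its -x axis points to the front, the working place near the robot (small lug with a white line). Seen from the robot its -y side is right, +y left. Arms on the base: the bolt's guide (front right) and the detent's (back left, to 150 mm from the axis, 34 mm high).
- table_centre (a point): point on the turning axis at the plate's upper face, 40 mm above the bench. The aluminium plate is 208 mm across and carries four nests for cushions 90 degrees apart, centres 52 mm from the axis, and four finger posts midway between them. A black hub, 30 mm across, stands 16 mm above the plate here.
- table (a joint): angle of the plate, rad, counter-clockwise from above, 0 as built, no end stops. A spring roller holds it at each multiple of 1.571. About 0.9 N m (10 N at a post) to leave; free (0.14 N m friction) from 20 to 70 degrees; then a hump, about 0.9 N m, peak at 80 degrees; once past it the roller pulls the plate into the next place by itself. Friction stops it soon in between. Blocked while the bolt is in.
- bolt (a joint): lock bolt, a steel bar sliding radially on the base: 0 = fully home, its nose in a notch of the plate's edge; 0.016 m = fully drawn, outward from the axis. Nose clear of the plate from 0.011. Friction 2 N; stays where left. Goes home only when the plate rests in a detent (play 1 degree); else it meets the plate's edge.
- bolt_knob (a point): red knob of the bolt: upright cylinder, 14 mm thick, z = 40 to 77 mm; this point is on its axis at z = 66 mm, 126 mm from the turning axis when home, 142 mm when drawn. It stands 30 degrees to the right of the front and slides along that radius. Guide cheeks beside the bar: 28 mm wide over all, tops at z = 40 mm; a 44 mm high strap crosses 155 to 167 mm from the axis.
- front_place (a point): centre of the nest at the front, fixed to the base: 52 mm from the turning axis towards the front, on the plate's upper face (z = 40 mm).
- cushion_orange: round orange casing cushion, 60 mm across, 16 mm high, with a 39 mm watch movement lying on its black pad (highest point 22 mm above the underside); 60 g, loose in a nest of the plate (ring 4 mm high, 1.5 mm of play). Origin: centre of its underside, z up. Wanted at the front; starts one place to the left or one place to the right of the front.
- cushion_green: round green casing cushion, 60 mm across, 16 mm high, with a 39 mm watch movement lying on its black pad (highest point 22 mm above the underside); 60 g, loose in a nest of the plate (ring 4 mm high, 1.5 mm of play). Origin: centre of its underside, z up. Starts at the front.
- cushion_blue: round blue casing cushion, 60 mm across, 16 mm high, with a 39 mm watch movement lying on its black pad (highest point 22 mm above the underside); 60 g, loose in a nest of the plate (ring 4 mm high, 1.5 mm of play). Origin: centre of its underside, z up. Starts on the side opposite the orange one.
- cushion_grey: round grey casing cushion, 60 mm across, 16 mm high, with a 39 mm watch movement lying on its black pad (highest point 22 mm above the underside); 60 g, loose in a nest of the plate (ring 4 mm high, 1.5 mm of play). Origin: centre of its underside, z up. Starts at the back.
- post_a (a point): centre of the top of one of four identical upright steel finger posts on the plate: 12 mm thick, z = 40 to 74 mm (foot collar 19 mm across, 5 mm high), 92 mm from the turning axis, midway between two nests; turns with the plate. At the start front right (45 degrees from the front).
- post_b (a point): centre of the top of one of four identical upright steel finger posts on the plate: 12 mm thick, z = 40 to 74 mm (foot collar 19 mm across, 5 mm high), 92 mm from the turning axis, midway between two nests; turns with the plate. At the start back right.
- post_c (a point): centre of the top of one of four identical upright steel finger posts on the plate: 12 mm thick, z = 40 to 74 mm (foot collar 19 mm across, 5 mm high), 92 mm from the turning axis, midway between two nests; turns with the plate. At the start back left.
- post_d (a point): centre of the top of one of four identical upright steel finger posts on the plate: 12 mm thick, z = 40 to 74 mm (foot collar 19 mm across, 5 mm high), 92 mm from the turning axis, midway between two nests; turns with the plate. At the start front left (45 degrees from the front).
- oil_stand: black oil-pot stand with grey lids, 37x78x20 mm, bystander to the left; origin centre of underside
- loupe_case: oval black loupe case, 44x54x20 mm, bystander; origin centre of underside
- dust_brush: small wooden dust brush, 105 mm long, bystander; origin centre of underside
- parts_tray: round teal compartment tray, 93 mm across, 15 mm high, bystander to the right; origin centre of underside
- dome_base: green round base, 97 mm across, with a clear dust dome of 87 mm on it (knob top 80 mm above the bench), stuck down, bystander to the right; origin centre of underside
- loupe: black eye loupe, 32 mm across, 28 mm high, bystander to the right; origin centre of underside
Mind the look-alikes: they are no part of the job. What is shaped like the cushion_green but yellow is not meant.

How it is judged:
By the outcome, as a careful person would: the job done as asked, in the order asked, and still so for the second after the job is handed in, with the robot touching nothing.
It also fails if it takes over 66 s, if anything falls off the work surface, if the arm or the gripper's body presses on something with over 40 N, if the wrist force passes 120 N, or if a joint passes its speed limit or range.

## Working session

There is one attempt and no reset: what is moved stays moved. The work goes in short steps, Python scripts to look and compute and a tool call to move; the robot and the scene stay as the last step left them, time stands still between calls to the robot, and variables do not carry over. Pictures are saved under pics/ and viewed, at most 12 in all, crops included, and the job is handed in when it is done.

Besides the shell and the picture viewer there is one more tool, called as name([rows], argument=value, ...), one row to a line, values as JSON. step_arm: Moves the arm, as the interface text tells. Its arguments: {"type":"object","properties":{"commands":{"type":"array","items":{"type":"array","items":{"type":"array","items":{"type":"number"}}}}},"required":["commands"]}

```bash
mkdir -p pics
python3 - <<'E'
from cell import bot
import cv2,numpy as np
np.set_printoptions(precision=4,suppress=True)
s=bot.read_state();print(s)
for n in("top","side"):
    c=bot.get_calibration(n);print(n,c)
    cv2.imwrite(f"pics/{n}0.png",cv2.resize(bot.read_camera(n),(800,600)))
E
```

```text
{'time': 0.0, 'joint_positions': array([-1.3653,  0.0529,  1.4017, -0.    ,  1.6886, -0.0703]), 'qd': array([ 0.0008, -0.    ,  0.0003,  0.0004, -0.0002,  0.0007]), 'joint_efforts': array([  0.0003, -38.1664, -36.019 ,  -0.0001,   0.006 ,   0.    ]), 'position': array([ 142.926 , -504.8905,  247.4468]), 'ee_rot': array([-3.14  , -0.0001,  0.2758]), 'force': array([-0.6977, -0.592 ,  0.2352]), 'wrist_torque': array([ 0.0046, -0.0114,  0.0079]), 'grasp_force': 0.0, 'opening': 85.58207541484985}
top {'camera_matrix': array([[422.034 ,   0.    , 256.3628],
       [  0.    , 422.034 , 195.1253],
       [  0.    ,   0.    ,   1.    ]]), 'R': array([[ 0.0282, -0.9996,  0.0047],
       [-0.9792, -0.0286, -0.2007],
       [ 0.2007,  0.0011, -0.9796]]), 't': array([ 228.1693,  568.8079, 1081.017 ])}
side {'camera_matrix': array([[475.623 ,   0.    , 257.3147],
       [  0.    , 475.623 , 190.8726],
       [  0.    ,   0.    ,   1.    ]]), 'R': array([[ 0.978 , -0.2084, -0.0105],
       [-0.1023, -0.4349, -0.8947],
       [ 0.1819,  0.8761, -0.4466]]), 't': array([-482.56  ,  255.6382, 1043.3686])}
```

View pics/top0.png

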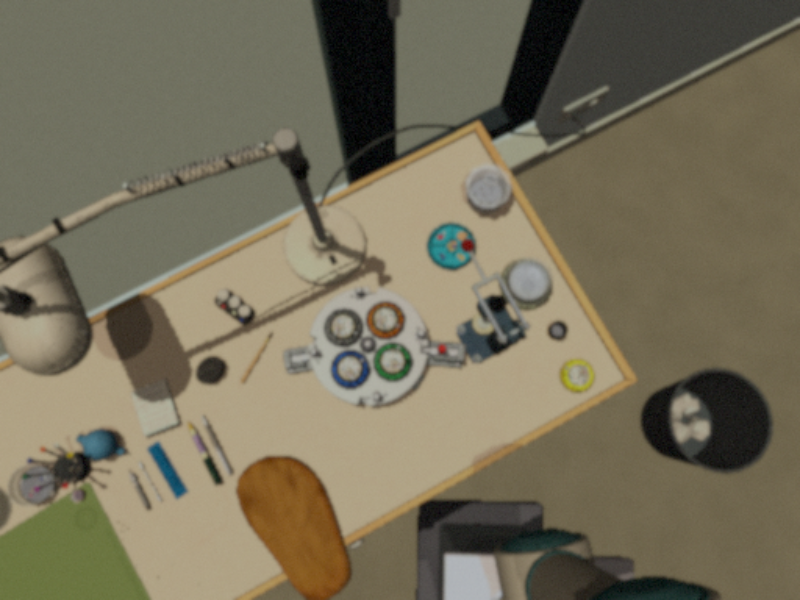

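View pics/side0.png

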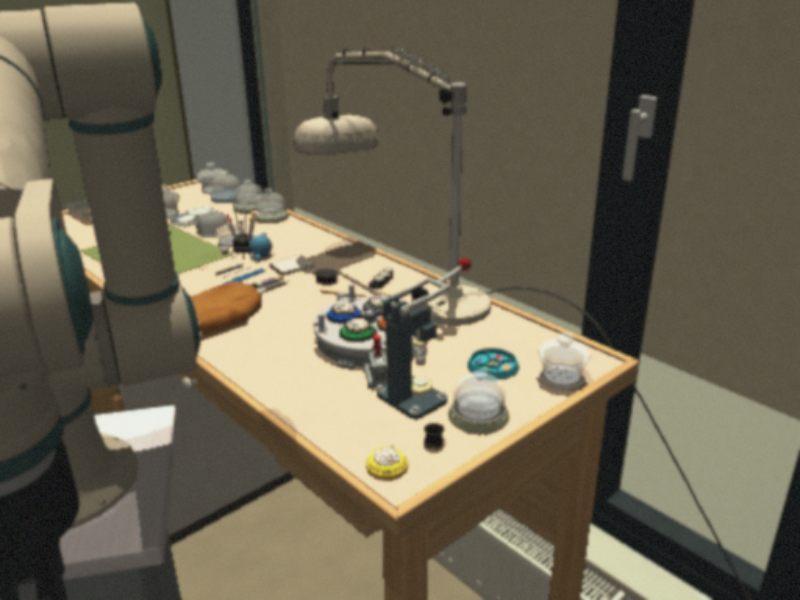

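Top view: the hub is at (368,344), green at (393,362) in front, orange at (386,320) to the right, blue at (351,369) and grey at (343,327).

Candidates:
- **Red knob:** the bolt knob at (442,350), or the press lever's ball at (467,245). I choose the one on the base's front-right arm.
- **Cushion:** orange at (386,320) on the table. The loose yellow one at (578,376) is the look-alike.

Orange is on the right, so the plate must turn clockwise. A dark press stands close beyond the knob.

```bash
cat > h.py <<'E'
import cv2,numpy as np
from cell import bot
np.set_printoptions(precision=1,suppress=True)
def ray(c,p):
    C=-c["R"].T@c["t"]; d=c["R"].T@np.linalg.inv(c["camera_matrix"])@[p[0],p[1],1.]
    return C,d/np.linalg.norm(d)
def onz(c,p,z):
    C,d=ray(c,p); return C+d*(z-C[2])/d[2]
def tri(rs):
    A=sum(np.eye(3)-np.outer(d,d) for C,d in rs); b=sum((np.eye(3)-np.outer(d,d))@C for C,d in rs)
    return np.linalg.solve(A,b)
def proj(c,X):
    q=c["camera_matrix"]@(c["R"]@np.asarray(X,float)+c["t"]); return q[:2]/q[2]
E
python3 - <<'E'
from h import *
t=bot.get_calibration("top");s=bot.get_calibration("side");k=1.5625
print("cams",-t["R"].T@t["t"],-s["R"].T@s["t"])
T=lambda p,z:onz(t,np.array(p)/k,z)
hub=T((368,344),56);print("hub",hub)
for n,p,z in [("green",(393,362),62),("orange",(386,320),62),("blue",(351,369),62),("grey",(343,327),62),("knob",(442,350),77),("plateTop",(370,287),40),("plateR",(429,347),40)]:
    v=T(p,z)-hub; print(n,v,np.hypot(*v[:2]),np.degrees(np.arctan2(v[1],v[0])))
print("knob tri",tri([ray(t,np.array((442,350))/k),ray(s,np.array((377,341))/k)]))
print("ball tri",tri([ray(t,np.array((467,245))/k),ray(s,np.array((464,264))/k)]))
for p in [(458,335),(475,362),(527,335),(510,300)]: print("press base",p,T(p,5),T(p,150))
for p in [(377,390),(412,416),(446,400),(386,375),(388,305),(410,310)]: print("side base",p,onz(s,np.array(p)/k,5))
I=bot.read_camera("top")[150:265,185:345]; cv2.imwrite("pics/crop.png",cv2.resize(I,(800,575),interpolation=cv2.INTER_CUBIC))
E
```

```text
cams [ 333.6  243.2 1172.1] [ 308.3 -903.5  689.6]
hub [492.5 298.   56. ]
green [-30.3 -43.6   6. ] 53.10993433591553 -124.73568546292934
orange [ 41.4 -29.5   6. ] 50.82330260978016 -35.45256465656436
blue [-44.1  26.7   6. ] 51.566893735566815 148.81855759176327
grey [27.1 43.4  6. ] 51.22314680937702 58.00521097293653
knob [  -9.5 -125.1   21. ] 125.44537970588414 -94.35438541958361
plateTop [103.6   1.1 -16. ] 103.59586387489993 0.6240657006056615
plateR [   0.1 -104.9  -16. ] 104.88544083341674 -89.94591362356653
knob tri [486.1 172.1  65.6]
ball tri [628.2 145.5 204.6]
press base (458, 335) [520.7 140.1   5. ] [497.4 152.9 150. ]
press base (475, 362) [473.1 109.4   5. ] [455.7 126.  150. ]
press base (527, 335) [524.3  16.5   5. ] [500.6  44.7 150. ]
press base (510, 300) [587.5  46.6   5. ] [556.   71.1 150. ]
side base (377, 390) [475.9 116.5   5. ]
side base (412, 416) [516.3  32.2   5. ]
side base (446, 400) [579.5  62.9   5. ]
side base (386, 375) [499.2 158.3   5. ]
side base (388, 305) [553. 416.   5.]
side base (410, 310) [591.6 384.3   5. ]
```

View pics/crop.png

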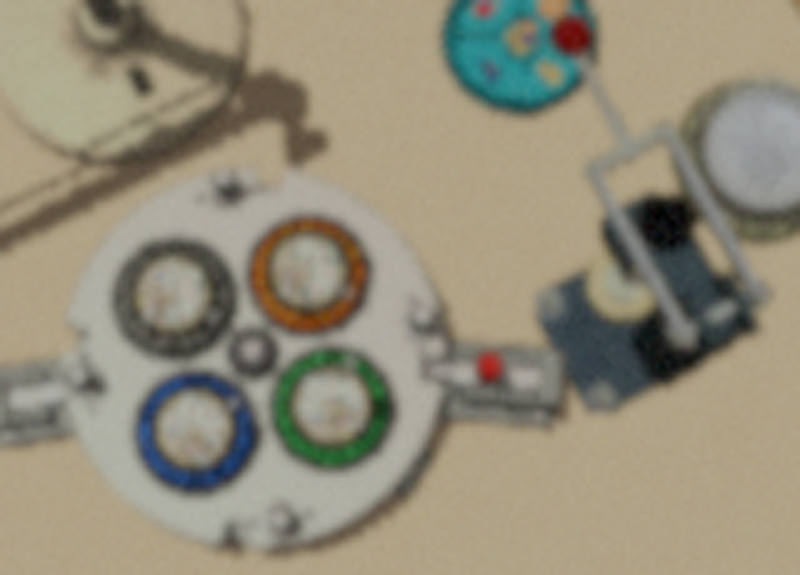

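The crop confirms the orange cushion on the right at crop (308,275), the bolt knob at (490,367), and the press beyond it. The hub is near (492,298), the front direction is about -124°, and the knob direction is -94°. I'll work out the press's height and plan the approach.

```bash
cat >> h.py <<'E'
from scipy.spatial.transform import Rotation as Ro
def Rt(yaw,tilt):  # tool down, x at yaw deg; tilt>0: body leans towards +x
    r=Ro.from_euler("xyz",[180,0,yaw],degrees=True); return r*Ro.from_euler("y",tilt,degrees=True)
def plan(P,yaw,tilt,n,hand,P0=None,R0=None):
    s=bot.read_state()
    P0=s["position"] if P0 is None else np.array(P0,float); R0=Ro.from_euler("xyz",s["ee_rot"]) if R0 is None else R0
    P=np.array(P,float);R1=Rt(yaw,tilt);rv=(R0.inv()*R1).as_rotvec(); rows=[]
    for i in range(n):
        a=R0*Ro.from_rotvec(rv*i/n); d=a.inv().apply((P-P0)/n)/10
        rows.append([round(float(v),2) for v in list(d)+list(np.degrees(rv)/n)]+[hand])
    for i in range(0,n,8): print(rows[i:i+8])
    return P,R1
E
python3 - <<'E'
from h import *
t=bot.get_calibration("top");s=bot.get_calibration("side");k=1.5625
print("check z axis tilt",Rt(86,15).apply([0,0,-1]), "x dir",Rt(86,15).apply([1,0,0]))
f=lambda c:np.array((185+c[0]/5,150+c[1]/5))
print("fork pivot/column top",[tri([ray(t,f(a)),ray(s,np.array(b)/k)]) for a,b in [((685,340),(390,303)),((595,170),(432,288)),((570,37),(464,264))]])
for b in [(390,303),(398,300)]: # top of column at y=90
    C,d=ray(s,np.array(b)/k); print(C+d*(90-C[1])/d[1])
P,R=plan([430,80,300],60,0,18,8.5)
P,R=plan([470,190,250],86,15,6,4.0,P,R)
E
```

```text
check z axis tilt [-0.  -0.3  1. ] x dir [0.1 1.  0.3]
fork pivot/column top [array([490.6,  86.1, 178.7]), array([570.2, 129.4, 175.4]), array([627.4, 145.1, 204.6])]
[495.7  90.  177.2]
[508.2  90.  180.9]
[[2.42, -2.69, -0.29, -0.0, -0.0, -2.46, 8.5], [2.53, -2.59, -0.29, -0.0, -0.0, -2.46, 8.5], [2.64, -2.48, -0.29, -0.0, -0.0, -2.46, 8.5], [2.74, -2.36, -0.29, -0.0, -0.0, -2.46, 8.5], [2.84, -2.24, -0.29, -0.0, -0.0, -2.46, 8.5], [2.94, -2.12, -0.29, -0.0, -0.0, -2.46, 8.5], [3.02, -1.99, -0.29, -0.0, -0.0, -2.46, 8.5], [3.11, -1.86, -0.29, -0.0, -0.0, -2.46, 8.5]]
[[3.18, -1.72, -0.29, -0.0, -0.0, -2.46, 8.5], [3.25, -1.58, -0.29, -0.0, -0.0, -2.46, 8.5], [3.32, -1.44, -0.29, -0.0, -0.0, -2.46, 8.5], [3.38, -1.3, -0.29, -0.0, -0.0, -2.46, 8.5], [3.43, -1.15, -0.29, -0.0, -0.0, -2.46, 8.5], [3.48, -1.01, -0.29, -0.0, -0.0, -2.46, 8.5], [3.52, -0.86, -0.29, -0.0, -0.0, -2.46, 8.5], [3.55, -0.7, -0.29, -0.0, -0.0, -2.46, 8.5]]
[[3.58, -0.55, -0.29, -0.0, -0.0, -2.46, 8.5], [3.6, -0.4, -0.29, -0.0, -0.0, -2.46, 8.5]]
[[1.92, -0.34, 0.83, 0.57, 2.46, -4.31, 4.0], [1.9, -0.19, 0.92, 0.57, 2.46, -4.31, 4.0], [1.87, -0.04, 1.0, 0.57, 2.46, -4.31, 4.0], [1.82, 0.11, 1.08, 0.57, 2.46, -4.31, 4.0], [1.76, 0.26, 1.15, 0.57, 2.46, -4.31, 4.0], [1.69, 0.4, 1.22, 0.57, 2.46, -4.31, 4.0]]
```

step_arm([
  [[2.4, -2.7, -0.3, 0, 0, -2.5, 4], [2.5, -2.6, -0.3, 0, 0, -2.5, 4], [2.6, -2.5, -0.3, 0, 0, -2.5, 4], [2.7, -2.4, -0.3, 0, 0, -2.5, 4], [2.8, -2.2, -0.3, 0, 0, -2.5, 4], [2.9, -2.1, -0.3, 0, 0, -2.5, 4], [3.0, -2.0, -0.3, 0, 0, -2.5, 4], [3.1, -1.9, -0.3, 0, 0, -2.5, 4]],
])

```text
time: 0.95
position: [267.5, -243.7, 272.2]
ee_rot: [3.142, 0.0, 0.626]
force: [0.8, -0.4, -0.4]
opening: 40.3
grasp_force: 0.0
```

step_arm([
  [[3.2, -1.7, -0.3, 0, 0, -2.5, 4], [3.2, -1.6, -0.3, 0, 0, -2.5, 4], [3.3, -1.4, -0.3, 0, 0, -2.5, 4], [3.4, -1.3, -0.3, 0, 0, -2.5, 4], [3.4, -1.2, -0.3, 0, 0, -2.5, 4], [3.5, -1.0, -0.3, 0, 0, -2.5, 4], [3.5, -0.9, -0.3, 0, 0, -2.5, 4], [3.5, -0.7, -0.3, 0, 0, -2.5, 4]],
])

```text
time: 1.75
position: [391.7, 16.9, 296.3]
ee_rot: [3.141, 0.0, 0.976]
force: [0.8, -0.0, -0.1]
opening: 39.8
grasp_force: 0.0
```

Run:
```python
from h import *
s=bot.read_state();print(s["time"],s["position"],np.degrees(s["ee_rot"]),s["joint_positions"],s["opening"],s["force"])
# straight-over pose above the table side for a wrist look, tilted
P,R=plan([480,200,270],86,-15,8,4.0)
```

```text
1.75 [391.7  16.9 296.3] [180.    0.   55.9] [-0.1 -0.3  1.7 -0.   1.8  0.5] 39.84065349682063 [ 0.8 -0.  -0.1]
[[2.51, -0.37, 0.33, -0.49, -1.83, -3.74, 4.0], [2.54, -0.21, 0.25, -0.49, -1.83, -3.74, 4.0], [2.56, -0.04, 0.16, -0.49, -1.83, -3.74, 4.0], [2.56, 0.12, 0.08, -0.49, -1.83, -3.74, 4.0], [2.55, 0.29, 0.0, -0.49, -1.83, -3.74, 4.0], [2.52, 0.46, -0.08, -0.49, -1.83, -3.74, 4.0], [2.48, 0.62, -0.15, -0.49, -1.83, -3.74, 4.0], [2.43, 0.78, -0.22, -0.49, -1.83, -3.74, 4.0]]
```

step_arm([
  [[2.5, -0.4, 0.3, -0.5, -1.8, -3.7, 4], [2.5, -0.2, 0.25, -0.5, -1.8, -3.7, 4], [2.6, 0, 0.15, -0.5, -1.8, -3.7, 4], [2.6, 0.1, 0.1, -0.5, -1.8, -3.7, 4], [2.5, 0.3, 0, -0.5, -1.8, -3.7, 4], [2.5, 0.5, -0.1, -0.5, -1.8, -3.7, 4], [2.5, 0.6, -0.15, -0.5, -1.8, -3.7, 4], [2.4, 0.8, -0.2, -0.5, -1.8, -3.7, 4]],
])

```text
time: 2.55
position: [481.1, 198.6, 270.1]
ee_rot: [3.139, 0.26, 1.496]
force: [-0.4, -1.1, -0.3]
opening: 40.1
grasp_force: 0.0
```

Run:
```python
from h import *
s=bot.read_state();c=bot.get_calibration("wrist");I=bot.read_camera("wrist")
print(s["time"],s["position"],np.degrees(s["ee_rot"]),-c["R"].T@c["t"])
np.savez("w1.npz",**{k:c[k] for k in c})
J=I.copy()
for X in [(492.5,298,56),(483.7,172.3,77)]:
    p=proj(c,X);print(p)
cv2.imwrite("pics/w1.png",cv2.resize(I,(800,600)))
```

```text
2.55 [481.1 198.6 270.1] [179.9  14.9  85.7] [490.  313.2 370.3]
[257.3  14.5]
[257.3 147.5]
```

View pics/w1.png

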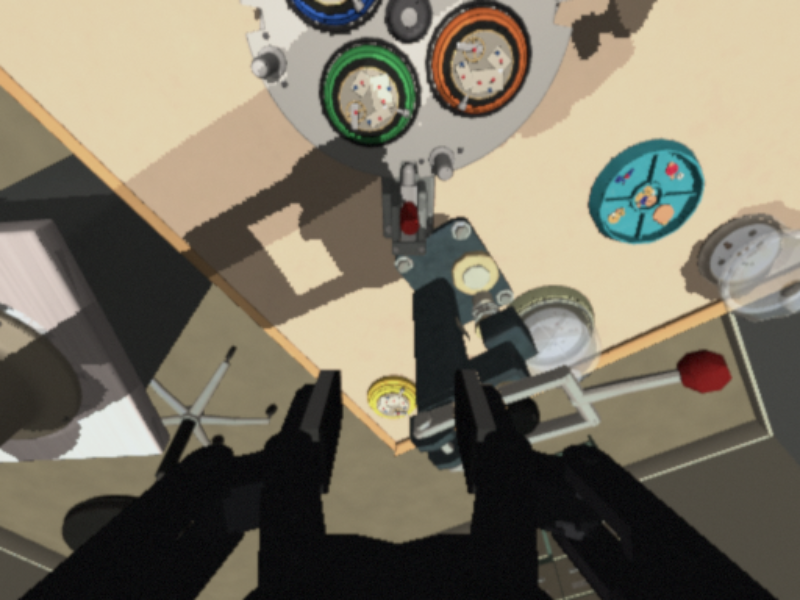

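The wrist view shows the knob at (409,218), post_a at (442,163), post_d at (267,65) and the hub at (409,17). The press base begins just beyond the bolt guide.

Run:
```python
from h import *
I=cv2.resize(cv2.imread("pics/w1.png"),(512,384)).astype(int)
c=dict(np.load("w1.npz"));print(c["camera_matrix"][0])
b,g,r=I[...,0],I[...,1],I[...,2]
m=(r>80)&(r>2.2*g)&(r>2.2*b); m[:110]=0;m[170:]=0;m[:,:240]=0;m[:,285:]=0
y,x=np.nonzero(m);print("red",x.min(),x.max(),y.min(),y.max(),x.mean(),y.mean(),len(x))
k=1.5625
kn=onz(c,(x.mean(),y.mean()),66);print("knob",kn)
print("knobtop far edge",onz(c,(x.mean(),y.max()+.5),77))
h=onz(c,(409/k,16/k),56);print("hub",h)
pa=onz(c,(442/k,168/k),74);pd=onz(c,(263/k,66/k),74);print("pa",pa,"pd",pd)
for n,q in(("knob",kn),("pa",pa),("pd",pd)):
    v=q-h;print(n,np.hypot(*v[:2]),np.degrees(np.arctan2(v[1],v[0])))
for n,q in [("pressbase corner",(455,220)),("corner L",(398,262))]: print(n,onz(c,np.array(q)/k,8))
```

```text
[288.5   0.  254.2]
red 258 267 140 149 262.35714285714283 144.9 70
knob [489.5 169.9  66. ]
knobtop far edge [489.2 169.5  77. ]
hub [496.8 301.1  56. ]
pa [513.3 214.4  74. ] pd [409.2 283.1  74. ]
knob 131.3535446630856 -93.18215190924002
pa 88.18163179897537 -79.25551553036873
pd 89.44941721456925 -168.42249585707293
pressbase corner [528.9 145.7   8. ]
corner L [476.4 107.6   8. ]
```

Run:
```python
from h import *
P,R=plan([487,175,130],86,-15,5,4.0)
P,R=plan([487,174,67],86,-15,6,4.0,P,R)
```

```text
[[0.21, 0.15, 2.8, -0.0, -0.01, 0.02, 4.0], [0.21, 0.15, 2.8, -0.0, -0.01, 0.02, 4.0], [0.21, 0.15, 2.8, -0.0, -0.01, 0.02, 4.0], [0.21, 0.15, 2.8, -0.0, -0.01, 0.02, 4.0], [0.21, 0.15, 2.8, -0.0, -0.01, 0.02, 4.0]]
[[0.26, 0.0, 1.02, 0.0, 0.0, 0.0, 4.0], [0.26, 0.0, 1.02, 0.0, 0.0, 0.0, 4.0], [0.26, 0.0, 1.02, 0.0, 0.0, 0.0, 4.0], [0.26, 0.0, 1.02, 0.0, 0.0, 0.0, 4.0], [0.26, 0.0, 1.02, 0.0, 0.0, 0.0, 4.0], [0.26, 0.0, 1.02, 0.0, 0.0, 0.0, 4.0]]
```

step_arm([
  [[0.2, 0.15, 2.8, 0, 0, 0, 4], [0.2, 0.15, 2.8, 0, 0, 0, 4], [0.2, 0.15, 2.8, 0, 0, 0, 4], [0.2, 0.15, 2.8, 0, 0, 0, 4], [0.2, 0.15, 2.8, 0, 0, 0, 4], [0, 0, 0, 0, 0, 0, 4]],
])

```text
time: 3.2
position: [484.6, 169.7, 128.5]
ee_rot: [-3.137, 0.261, 1.494]
force: [0.4, -0.7, -0.3]
opening: 39.9
grasp_force: 0.0
```

Run:
```python
from h import *
s=bot.read_state();c=bot.get_calibration("wrist");I=bot.read_camera("wrist")
print(s["time"],s["position"],np.degrees(s["ee_rot"]),proj(c,(487,174,77))*1.5625)
np.savez("w2.npz",**c)
cv2.imwrite("pics/w2.png",cv2.resize(I,(800,600)))
```

```text
3.2 [484.6 169.7 128.5] [-179.7   15.    85.6] [401.1 312.7]
```

View pics/w2.png

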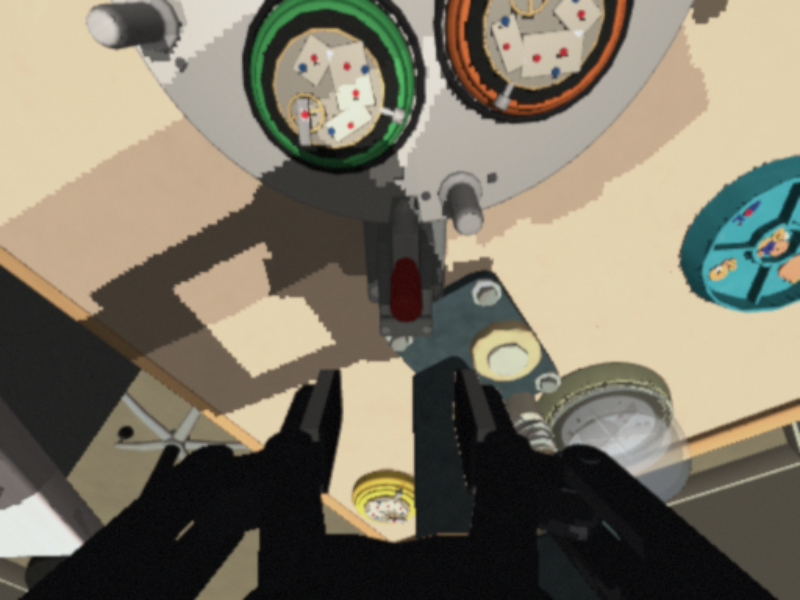

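Run:
```python
from h import *
c=dict(np.load("w2.npz"));k=1.5625
kn=onz(c,np.array((406,306))/k,77);pa=onz(c,np.array((468,222))/k,74);pd=onz(c,np.array((103,27))/k,74)
print(kn,pa,pd,pa-kn, np.linalg.norm((pa-pd)[:2]),"want 130.1")
u=lambda a:np.array([np.cos(np.radians(a)),np.sin(np.radians(a))])
m=(pa+pd)[:2]/2; d=(pd-pa)[:2]; fr=np.degrees(np.arctan2(d[1],d[0]))+90
print("front",fr,fr-360); print("hub from posts",m-65.05*u(fr),"hub from knob",kn[:2]-126*u(fr+30))
P,R=plan([kn[0],kn[1],67],86,-15,8,4.0)
```

```text
[489.3 177.2  77. ] [514.7 211.6  74. ] [406.7 282.4  74. ] [25.4 34.4 -3. ] 129.14705433575227 want 130.1
front 236.74944659771094 -123.25055340228906
hub from posts [496.3 301.4] hub from knob [496.4 303. ]
[[0.29, 0.04, 0.75, -0.02, -0.01, -0.05, 4.0], [0.29, 0.04, 0.75, -0.02, -0.01, -0.05, 4.0], [0.29, 0.04, 0.75, -0.02, -0.01, -0.05, 4.0], [0.29, 0.04, 0.75, -0.02, -0.01, -0.05, 4.0], [0.29, 0.04, 0.75, -0.02, -0.01, -0.05, 4.0], [0.29, 0.04, 0.75, -0.02, -0.01, -0.05, 4.0], [0.29, 0.04, 0.75, -0.02, -0.01, -0.05, 4.0], [0.29, 0.04, 0.75, -0.02, -0.01, -0.05, 4.0]]
```

step_arm([
  [[0.28, 0.05, 0.75, 0, 0, 0, 4], [0.28, 0.05, 0.75, 0, 0, 0, 4], [0.28, 0.05, 0.75, 0, 0, 0, 4], [0.28, 0.05, 0.75, 0, 0, 0, 4], [0.28, 0.05, 0.75, 0, 0, 0, 4], [0.28, 0.05, 0.75, 0, 0, 0, 4], [0.28, 0.05, 0.75, 0, 0, 0, 4], [0.28, 0.05, 0.75, 0, 0, 0, 4]],
])

```text
time: 4.05
position: [491.4, 177.0, 68.3]
ee_rot: [3.139, 0.258, 1.493]
force: [-0.2, 0.3, -0.3]
opening: 40.2
grasp_force: 0.0
```

step_arm([
  [[0, 0, 0, 0, 0, 0, 2], [0, 0, 0, 0, 0, 0, 1], [0, 0, 0, 0, 0, 0, 1], [0, 0, 0, 0, 0, 0, 1]],
])

```text
time: 4.45
position: [488.9, 177.1, 68.6]
ee_rot: [-3.138, 0.259, 1.494]
force: [-13.3, 1.2, 4.3]
opening: 11.0
grasp_force: 51.6
```

step_arm([
  [[-0.19, 0, 0.05, 0, 0, 0, 1], [-0.19, 0, 0.05, 0, 0, 0, 1], [-0.19, 0, 0.05, 0, 0, 0, 1], [-0.19, 0, 0.05, 0, 0, 0, 1], [-0.19, 0, 0.05, 0, 0, 0, 1], [-0.19, 0, 0.05, 0, 0, 0, 1], [-0.19, 0, 0.05, 0, 0, 0, 1], [-0.19, 0, 0.05, 0, 0, 0, 1]],
])

```text
time: 5.25
position: [488.0, 161.7, 68.6]
ee_rot: [-3.139, 0.258, 1.494]
force: [-11.5, 3.5, 2.6]
opening: 11.1
grasp_force: 51.6
```

step_arm([
  [[-0.08, 0, 0.02, 0, 0, 0, 1], [0, 0, 0, 0, 0, 0, 1], [0, 0, 0, 0, 0, 0, 4], [0, 0, 0, 0, 0, 0, 4], [0, 0, 0, 0, 0, 0, 4]],
])

```text
time: 5.75
position: [490.5, 160.5, 69.5]
ee_rot: [3.137, 0.258, 1.493]
force: [0.9, -0.3, 0.5]
opening: 40.0
grasp_force: 0.0
```

Run:
```python
from h import *
s=bot.read_state();print(s["position"],s["opening"],s["force"])
u=lambda a:np.array([np.cos(np.radians(a)),np.sin(np.radians(a))])
H=np.array([496.3,301.8]); pa=H+92*u(-123.3+45);print("pa",pa)
P,R=plan([487.5,180,125],90,-8,6,4.0)
P,R=plan([*pa,110],101.7,0,4,4.0,P,R)
P,R=plan([*pa,72],101.7,0,4,2.6,P,R)
```

```text
[490.5 160.5  69.5] 39.97333940833532 [ 0.9 -0.3  0.5]
pa [515.  211.7]
[[0.07, -0.07, -0.98, -0.11, 1.13, -0.73, 4.0], [0.09, -0.07, -0.97, -0.11, 1.13, -0.73, 4.0], [0.11, -0.07, -0.97, -0.11, 1.13, -0.73, 4.0], [0.13, -0.06, -0.97, -0.11, 1.13, -0.73, 4.0], [0.15, -0.06, -0.97, -0.11, 1.13, -0.73, 4.0], [0.17, -0.05, -0.96, -0.11, 1.13, -0.73, 4.0]]
[[0.84, 0.69, 0.26, -0.2, 1.99, -2.92, 4.0], [0.79, 0.73, 0.29, -0.2, 1.99, -2.92, 4.0], [0.74, 0.76, 0.32, -0.2, 1.99, -2.92, 4.0], [0.69, 0.8, 0.35, -0.2, 1.99, -2.92, 4.0]]
[[0.0, -0.0, 0.95, 0.0, 0.0, 0.0, 2.6], [0.0, -0.0, 0.95, 0.0, 0.0, 0.0, 2.6], [0.0, -0.0, 0.95, 0.0, 0.0, 0.0, 2.6], [0.0, -0.0, 0.95, 0.0, 0.0, 0.0, 2.6]]
```

step_arm([
  [[0.07, -0.07, -0.98, -0.1, 1.1, -0.7, 4], [0.1, -0.07, -0.98, -0.1, 1.1, -0.7, 4], [0.1, -0.07, -0.98, -0.1, 1.1, -0.7, 4], [0.13, -0.06, -0.98, -0.1, 1.1, -0.7, 4], [0.15, -0.06, -0.98, -0.1, 1.1, -0.7, 4], [0.17, -0.05, -0.98, -0.1, 1.1, -0.7, 4]],
])

```text
time: 6.35
position: [487.2, 180.2, 126.1]
ee_rot: [-3.141, 0.141, 1.569]
force: [-0.2, 0.7, 0.1]
opening: 40.2
grasp_force: 0.0
```

step_arm([
  [[0.84, 0.7, 0.26, -0.2, 2.0, -2.9, 4], [0.8, 0.7, 0.29, -0.2, 2.0, -2.9, 4], [0.74, 0.76, 0.32, -0.2, 2.0, -2.9, 4], [0.7, 0.8, 0.35, -0.2, 2.0, -2.9, 3], [0, 0, 0, 0, 0, 0, 2.6], [0, 0, 0, 0, 0, 0, 2.6]],
])

```text
time: 6.95
position: [514.4, 211.4, 110.2]
ee_rot: [-3.139, 0.003, 1.769]
force: [-1.0, -0.3, 0.2]
opening: 25.7
grasp_force: 0.0
```

Run:
```python
from h import *
s=bot.read_state();c=bot.get_calibration("wrist");I=bot.read_camera("wrist")
print(s["time"],s["position"],np.degrees(s["ee_rot"]),s["opening"],proj(c,(515,211.7,74))*1.5625, proj(c,(488,160.2,77))*1.5625)
np.savez("w3.npz",**c)
cv2.imwrite("pics/w3.png",cv2.resize(I,(800,600)))
```

```text
6.95 [514.4 211.4 110.2] [-179.9    0.2  101.4] 25.74421135808601 [396.8 364.2] [311.4 461.5]
```

View pics/w3.png

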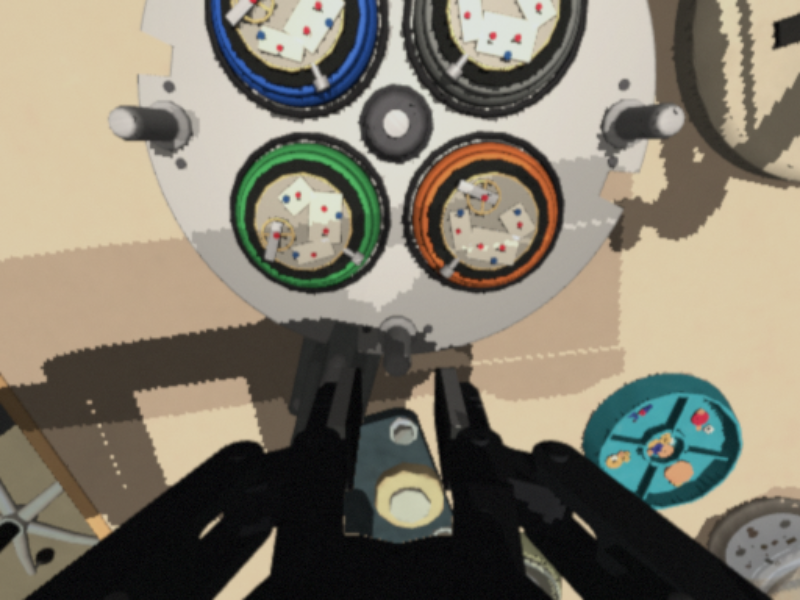

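Post_a at (397,360) lies between the fingers as predicted, so I'll lower over it.

step_arm([
  [[0, 0, 1, 0, 0, 0, 2.6], [0, 0, 1, 0, 0, 0, 2.6], [0, 0, 1, 0, 0, 0, 2.6], [0, 0, 0.8, 0, 0, 0, 2.6], [0, 0, 0, 0, 0, 0, 2.4]],
])

```text
time: 7.5
position: [513.5, 211.2, 70.0]
ee_rot: [-3.136, 0.003, 1.771]
force: [-0.6, 0.3, 0.0]
opening: 23.9
grasp_force: 0.0
```

Run:
```python
from h import *
s=bot.read_state();print(s["time"],s["position"],s["ee_rot"],s["opening"],s["force"])
H=np.array([496.3,301.8,0]);R0=Ro.from_euler("xyz",s["ee_rot"]);v=s["position"]-H;v[2]=0
d=Ro.from_euler("z",-4,degrees=True).apply(v)-v
print(np.hypot(*v[:2]),np.degrees(np.arctan2(v[1],v[0])),R0.inv().apply(d)/10)
```

```text
7.5 [513.5 211.2  70. ] [-3.1  0.   1.8] 23.90577620068606 [-0.6  0.3  0. ]
92.18485876966959 -79.25545872093599 [ 0.  -0.6  0. ]
```

step_arm([
  [[0.02, -0.64, 0, 0, 0, 4, 2.4], [0.02, -0.64, 0, 0, 0, 4, 2.4], [0.02, -0.64, 0, 0, 0, 4, 2.4], [0.02, -0.64, 0, 0, 0, 4, 2.4], [0.02, -0.64, 0, 0, 0, 4, 2.4], [0.02, -0.64, 0, 0, 0, 4, 2.4], [0.02, -0.64, 0, 0, 0, 4, 2.4]],
])

```text
time: 8.2
position: [471.2, 212.9, 72.4]
ee_rot: [3.139, 0.003, 1.278]
force: [7.3, -1.5, -4.2]
opening: 23.8
grasp_force: 3.6
```

```bash
cat > w.py <<'E'
from h import *
s=bot.read_state();v=s["position"]-[496.3,301.8,0]
print(s["time"],s["position"],np.degrees(s["ee_rot"]),s["force"],np.hypot(*v[:2]),np.degrees(np.arctan2(v[1],v[0])))
E
python3 w.py
```

```text
8.2 [471.2 212.9  72.4] [179.9   0.2  73.2] [ 7.3 -1.5 -4.2] 92.37212381202099 -105.79488094517205
```

step_arm([
  [[0.02, -0.64, 0, 0, 0, 4, 2.4], [0.02, -0.64, 0, 0, 0, 4, 2.4], [0.02, -0.64, 0, 0, 0, 4, 2.4], [0.02, -0.64, 0, 0, 0, 4, 2.4], [0.02, -0.64, 0, 0, 0, 4, 2.4], [0.02, -0.64, 0, 0, 0, 4, 2.4], [0.02, -0.64, 0, 0, 0, 4, 2.4]],
])

```text
time: 8.9
position: [432.8, 234.9, 72.3]
ee_rot: [3.138, 0.003, 0.789]
force: [5.2, -4.4, -2.4]
opening: 24.1
grasp_force: 3.6
```

```bash
python3 w.py
```

```text
8.9 [432.8 234.9  72.3] [179.8   0.1  45.2] [ 5.2 -4.4 -2.4] 92.241545543082 -133.51909160138413
```

step_arm([
  [[0.02, -0.64, 0, 0, 0, 4, 2.4], [0.02, -0.64, 0, 0, 0, 4, 2.4], [0.02, -0.64, 0, 0, 0, 4, 2.4], [0.02, -0.64, 0, 0, 0, 4, 2.4], [0.02, -0.64, 0, 0, 0, 4, 2.4], [0.02, -0.64, 0, 0, 0, 4, 2.4], [0.02, -0.64, 0, 0, 0, 4, 2.4], [0.01, -0.32, 0, 0, 0, 2, 2.4]],
])

```text
time: 9.7
position: [408.3, 275.7, 72.2]
ee_rot: [3.137, 0.002, 0.266]
force: [1.7, -6.2, 0.7]
opening: 24.1
grasp_force: 3.4
```

```bash
python3 w.py
```

```text
9.7 [408.3 275.7  72.2] [179.7   0.1  15.3] [ 1.7 -6.2  0.7] 91.7617717819004 -163.50587044084966
```

Force has not yet fallen off, so the plate is still on the hump. I'll go a little further.

step_arm([
  [[0.01, -0.32, 0, 0, 0, 2, 2.4], [0.01, -0.32, 0, 0, 0, 2, 2.4], [0, 0, 0, 0, 0, 0, 2.4], [0, 0, 0, 0, 0, 0, 2.4]],
])

```text
time: 10.1
position: [406.4, 283.1, 72.2]
ee_rot: [3.14, 0.002, 0.201]
force: [0.7, -0.6, -0.4]
opening: 24.2
grasp_force: 0.0
```

Run:
```python
exec(open("w.py").read())
c=bot.get_calibration("wrist");I=bot.read_camera("wrist")
np.savez("w4.npz",**c)
cv2.imwrite("pics/w4.png",cv2.resize(I,(800,600)))
```

```text
10.1 [406.4 283.1  72.2] [179.9   0.1  11.5] [ 0.7 -0.6 -0.4] 91.88008509912098 -168.2290456818494
```

View pics/w4.png

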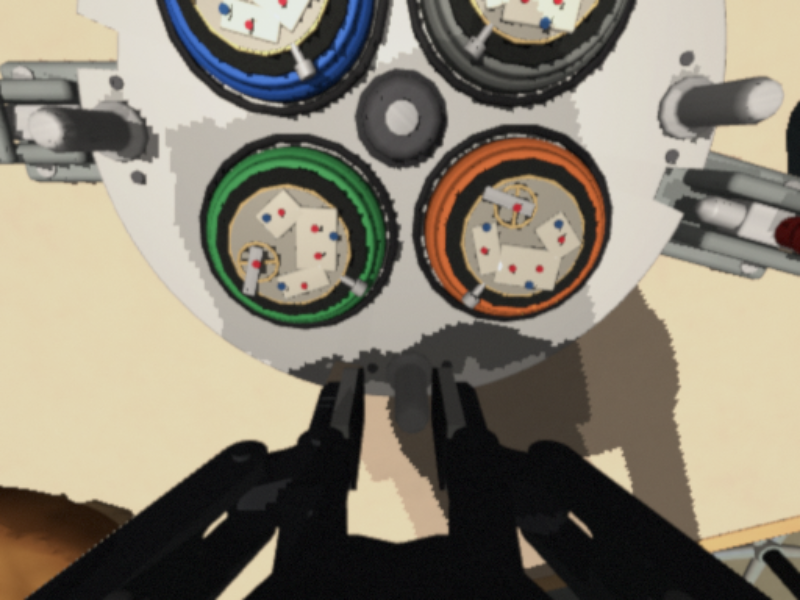

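Run:
```python
from h import *
c=dict(np.load("w4.npz"));k=1.5625
q=[onz(c,np.array(p)/k,74) for p in[(45,128),(767,97),(412,412)]]
print(q,onz(c,np.array((402,117))/k,56))
d=q[1]-q[0];print("line angle",np.degrees(np.arctan2(d[1],d[0])),np.linalg.norm(d),"centre",(q[0]+q[1])/2,"expected angle -78.3 (mod 90)")
for z in (0,): P,R=plan([407,283,125],11.5,0,6,4.0); P,R=plan([450,215,150],60,-8,8,4.0,P,R); P,R=plan([488,162,130],86,-15,6,4.0,P,R); P,R=plan([488.3,160.2,68],86,-15,7,4.0,P,R)
```

```text
[array([474.8, 390.2,  74. ]), array([518.8, 211.2,  74. ]), array([410.4, 279.7,  74. ])] [496.6 300.6  56. ]
line angle -76.17992392228825 184.30872218065778 centre [496.8 300.7  74. ] expected angle -78.3 (mod 90)
[[0.01, 0.0, -0.88, 0.02, 0.02, -0.0, 4.0], [0.01, 0.0, -0.88, 0.02, 0.02, -0.0, 4.0], [0.01, 0.0, -0.88, 0.02, 0.02, -0.0, 4.0], [0.01, 0.0, -0.88, 0.02, 0.02, -0.0, 4.0], [0.01, 0.0, -0.88, 0.02, 0.02, -0.0, 4.0], [0.01, 0.0, -0.88, 0.02, 0.02, -0.0, 4.0]]
[[0.36, 0.94, -0.31, -0.42, -0.94, -6.05, 4.0], [0.25, 0.97, -0.31, -0.42, -0.94, -6.05, 4.0], [0.14, 1.0, -0.31, -0.42, -0.94, -6.05, 4.0], [0.03, 1.01, -0.3, -0.42, -0.94, -6.05, 4.0], [-0.08, 1.01, -0.29, -0.42, -0.94, -6.05, 4.0], [-0.19, 1.0, -0.28, -0.42, -0.94, -6.05, 4.0], [-0.3, 0.97, -0.27, -0.42, -0.94, -6.05, 4.0], [-0.41, 0.94, -0.26, -0.42, -0.94, -6.05, 4.0]]
[[-0.4, 0.99, 0.39, -0.86, -1.15, -4.25, 4.0], [-0.46, 0.95, 0.42, -0.86, -1.15, -4.25, 4.0], [-0.52, 0.91, 0.44, -0.86, -1.15, -4.25, 4.0], [-0.58, 0.86, 0.46, -0.86, -1.15, -4.25, 4.0], [-0.63, 0.81, 0.49, -0.86, -1.15, -4.25, 4.0], [-0.68, 0.75, 0.51, -0.86, -1.15, -4.25, 4.0]]
[[0.2, 0.01, 0.86, 0.0, 0.0, 0.0, 4.0], [0.2, 0.01, 0.86, 0.0, 0.0, 0.0, 4.0], [0.2, 0.01, 0.86, 0.0, 0.0, 0.0, 4.0], [0.2, 0.01, 0.86, 0.0, 0.0, 0.0, 4.0], [0.2, 0.01, 0.86, 0.0, 0.0, 0.0, 4.0], [0.2, 0.01, 0.86, 0.0, 0.0, 0.0, 4.0], [0.2, 0.01, 0.86, 0.0, 0.0, 0.0, 4.0]]
```

Run:
```python
from h import *
k=1.5625
for f,p in (("w3",[(122,122),(672,120)]),("w4",[(45,128),(767,97)])):
    c=dict(np.load(f+".npz"));a,b=[onz(c,np.array(x)/k,74) for x in p];d=b-a
    print(f,np.degrees(np.arctan2(d[1],d[0])),np.linalg.norm(d),(a+b)/2)
    I=cv2.imread(f"pics/{f}.png")
I=cv2.imread("pics/w4.png");J=cv2.imread("pics/w3.png")
cv2.imwrite("pics/z.png",np.hstack([cv2.resize(I[60:310,600:800],(400,500)),cv2.resize(J[60:190,90:190],(385,500))]))
```

```text
w3 11.59376889068282 184.27833138108778 [496.9 301.   74. ]
w4 -76.17992392228825 184.30872218065778 [496.8 300.7  74. ]
```

View pics/z.png

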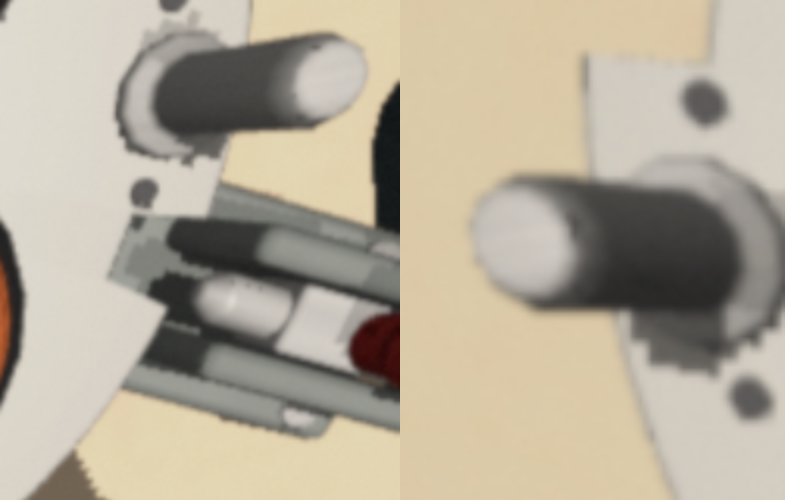

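The plate is about 2° short of the detent: the notch is not yet opposite the bolt. I'll nudge it on gently.

step_arm([
  [[0, -0.16, 0, 0, 0, 1, 2.4], [0, -0.16, 0, 0, 0, 1, 2.4], [0, 0, 0, 0, 0, 0, 2.4]],
])

```text
time: 10.45
position: [405.6, 286.3, 72.0]
ee_rot: [3.139, 0.002, 0.164]
force: [0.3, 0.2, -0.5]
opening: 24.0
grasp_force: 0.0
```

```bash
cat > m.py <<'E'
exec(open("w.py").read())
c=bot.get_calibration("wrist");I=bot.read_camera("wrist");old=dict(np.load("w4.npz"));O=cv2.resize(cv2.imread("pics/w4.png"),(512,384))
# track two post tops from w4 by template match
k=1.5625;out=[]
for p in[(45,128),(767,97)]:
    x,y=(np.array(p)/k).astype(int);x0,y0=max(x-18,0),y-18;T=O[y0:y+19,x0:min(x+19,512)]
    r=cv2.matchTemplate(cv2.GaussianBlur(I,(3,3),0),cv2.GaussianBlur(T,(3,3),0),cv2.TM_CCOEFF_NORMED)
    m=np.zeros_like(r)-1;ya,yb=max(y0-25,0),y0+26;xa,xb=max(x0-25,0),x0+26;m[ya:yb,xa:xb]=r[ya:yb,xa:xb]
    _,v,_,l=cv2.minMaxLoc(m);out.append(onz(c,np.array(p)/k+np.array(l)-[x0,y0],74));print(v,np.array(l)-[x0,y0])
d=out[1]-out[0];print("angle",np.degrees(np.arctan2(d[1],d[0])),np.linalg.norm(d),"target -78.4")
cv2.imwrite("pics/m.png",cv2.resize(I,(800,600)))
E
python3 m.py
```

```text
10.45 [405.6 286.3  72. ] [179.9   0.1   9.4] [ 0.3  0.2 -0.5] 92.00406050043281 -170.291167390629
0.7532684206962585 [2 6]
0.95758455991745 [ 1 -3]
angle -77.22436305429554 184.06409656306442 target -78.4
```

step_arm([
  [[0, -0.16, 0, 0, 0, 1, 2.4], [0, -0.16, 0, 0, 0, 1, 2.4], [0, 0, 0, 0, 0, 0, 2.4]],
])

```text
time: 10.8
position: [405.4, 288.3, 71.9]
ee_rot: [3.137, 0.002, 0.128]
force: [-0.0, -6.8, 0.7]
opening: 24.0
grasp_force: 3.1
```

```bash
python3 m.py
```

```text
10.8 [405.4 288.3  71.9] [179.7   0.1   7.4] [-0.  -6.8  0.7] 91.87751490509996 -171.54847374785913
0.7093644142150879 [ 1 12]
0.9195907115936279 [-1 -8]
angle -77.9987572657191 183.89654682461554 target -78.4
```

View pics/m.png

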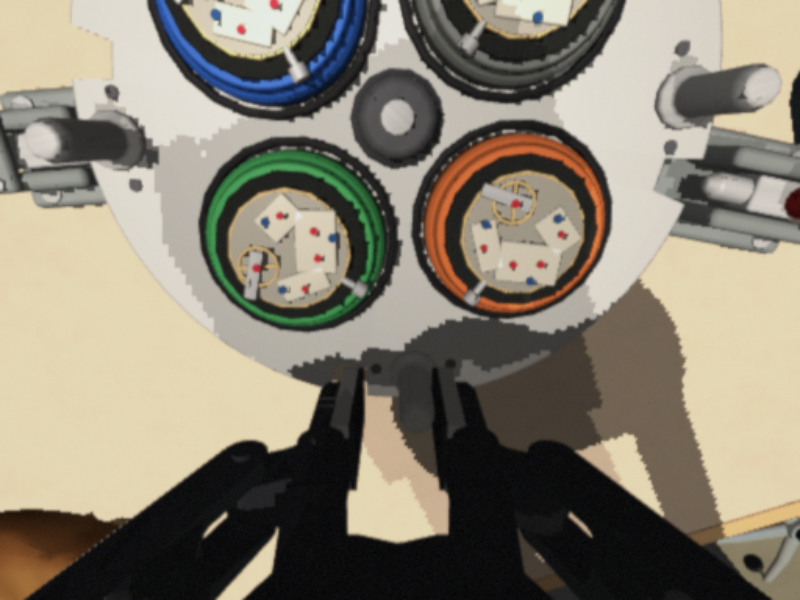

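Run:
```python
from h import *
k=1.5625;c=bot.get_calibration("wrist")
a,b=[onz(c,np.array(x)/k,74) for x in [(42,140),(766,84)]];d=b-a
print(np.degrees(np.arctan2(d[1],d[0])),np.linalg.norm(d),(a+b)/2)
```

```text
-78.47906015290506 184.63848393320941 [496.8 300.5  74. ]
```

step_arm([
  [[0, 0.16, 0, 0, 0, -1, 2.4], [0, 0.16, 0, 0, 0, -1, 2.4], [0, 0.16, 0, 0, 0, -1, 2.4], [0, 0, 0, 0, 0, 0, 2.4], [0, 0, 0, 0, 0, 0, 2.4]],
])

```text
time: 11.35
position: [405.8, 284.5, 72.0]
ee_rot: [3.139, 0.002, 0.182]
force: [0.0, 1.2, 0.4]
opening: 24.0
grasp_force: 0.0
```

Run:
```python
exec(open("w.py").read())
c=bot.get_calibration("wrist");I=bot.read_camera("wrist");k=1.5625;g=cv2.resize(I,(800,600))
cv2.imwrite("pics/n.png",np.hstack([cv2.resize(g[85:215,10:160],(400,347)),cv2.resize(g[40:170,650:800],(400,347))]))
np.savez("w5.npz",**c)
```

```text
11.35 [405.8 284.5  72. ] [179.9   0.1  10.4] [0.  1.2 0.4] 92.09186578409103 -169.20191606504662
```

View pics/n.png

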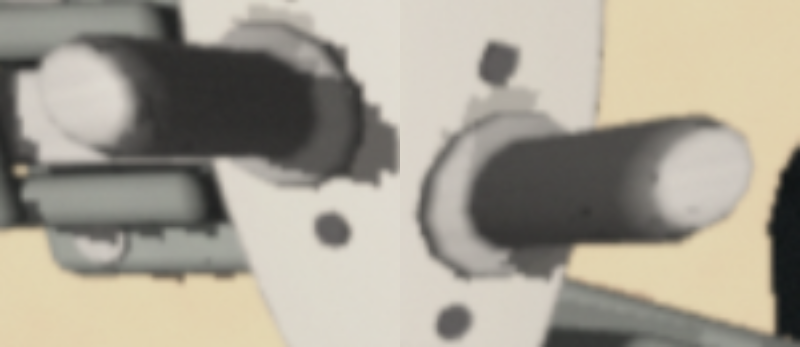

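Run:
```python
from h import *
k=1.5625;c=dict(np.load("w5.npz"))
a,b=[onz(c,np.array(x)/k,74) for x in [(43,121.4),(764.4,104.5)]];d=b-a
print(np.degrees(np.arctan2(d[1],d[0])),np.linalg.norm(d),(a+b)/2)
```

```text
-78.28359575867673 183.81879364456103 [496.5 300.6  74. ]
```

Back at -78.3° against -78.4° at the start, with no load on the fingers, so the plate rests in the detent. Next is the bolt.

Run:
```python
from h import *
P,R=plan([406,284,132],10.4,0,6,2.4); P,R=plan([450,215,150],60,-8,8,4.0,P,R); P,R=plan([488,164,130],86,-15,6,4.0,P,R); P,R=plan([488.5,161,68.5],86,-15,7,4.0,P,R)
```

```text
[[-0.0, 0.01, -1.0, 0.02, 0.02, 0.01, 2.4], [-0.0, 0.01, -1.0, 0.02, 0.02, 0.01, 2.4], [-0.0, 0.01, -1.0, 0.02, 0.02, 0.01, 2.4], [-0.0, 0.01, -1.0, 0.02, 0.02, 0.01, 2.4], [0.0, 0.01, -1.0, 0.02, 0.02, 0.01, 2.4], [0.0, 0.01, -1.0, 0.02, 0.02, 0.01, 2.4]]
[[0.39, 0.95, -0.22, -0.43, -0.94, -6.19, 4.0], [0.28, 0.99, -0.22, -0.43, -0.94, -6.19, 4.0], [0.17, 1.01, -0.22, -0.43, -0.94, -6.19, 4.0], [0.05, 1.02, -0.21, -0.43, -0.94, -6.19, 4.0], [-0.06, 1.03, -0.21, -0.43, -0.94, -6.19, 4.0], [-0.18, 1.01, -0.2, -0.43, -0.94, -6.19, 4.0], [-0.29, 0.99, -0.18, -0.43, -0.94, -6.19, 4.0], [-0.4, 0.95, -0.17, -0.43, -0.94, -6.19, 4.0]]
[[-0.37, 0.97, 0.39, -0.86, -1.15, -4.25, 4.0], [-0.43, 0.94, 0.41, -0.86, -1.15, -4.25, 4.0], [-0.49, 0.9, 0.43, -0.86, -1.15, -4.25, 4.0], [-0.55, 0.85, 0.46, -0.86, -1.15, -4.25, 4.0], [-0.6, 0.8, 0.48, -0.86, -1.15, -4.25, 4.0], [-0.65, 0.75, 0.51, -0.86, -1.15, -4.25, 4.0]]
[[0.19, 0.01, 0.86, 0.0, 0.0, 0.0, 4.0], [0.19, 0.01, 0.86, 0.0, 0.0, 0.0, 4.0], [0.19, 0.01, 0.86, 0.0, 0.0, 0.0, 4.0], [0.19, 0.01, 0.86, 0.0, 0.0, 0.0, 4.0], [0.19, 0.01, 0.86, 0.0, 0.0, 0.0, 4.0], [0.19, 0.01, 0.86, 0.0, 0.0, 0.0, 4.0], [0.19, 0.01, 0.86, 0.0, 0.0, 0.0, 4.0]]
```

step_arm([
  [[0, 0, -1, 0, 0, 0, 2.4], [0, 0, -1, 0, 0, 0, 2.4], [0, 0, -1, 0, 0, 0, 2.4], [0, 0, -1, 0, 0, 0, 2.4], [0, 0, -1, 0, 0, 0, 2.4], [0, 0, -1, 0, 0, 0, 2.4]],
])

```text
time: 12.0
position: [406.0, 284.7, 133.0]
ee_rot: [3.139, 0.002, 0.182]
force: [0.6, -1.1, -0.8]
opening: 23.6
grasp_force: 0.0
```

step_arm([
  [[0.4, 0.95, -0.22, -0.4, -0.9, -6.2, 4], [0.3, 1.0, -0.22, -0.4, -0.9, -6.2, 4], [0.2, 1.0, -0.22, -0.4, -0.9, -6.2, 4], [0.05, 1.0, -0.21, -0.4, -0.9, -6.2, 4], [-0.05, 1.0, -0.21, -0.4, -0.9, -6.2, 4], [-0.2, 1.0, -0.2, -0.4, -0.9, -6.2, 4], [-0.3, 1.0, -0.18, -0.4, -0.9, -6.2, 4], [-0.4, 0.95, -0.17, -0.4, -0.9, -6.2, 4]],
])

```text
time: 12.8
position: [450.5, 215.7, 150.4]
ee_rot: [-3.139, 0.137, 1.054]
force: [-0.2, -0.4, 0.6]
opening: 40.1
grasp_force: 0.0
```

step_arm([
  [[-0.4, 1.0, 0.4, -0.9, -1.2, -4.2, 4], [-0.4, 0.95, 0.4, -0.9, -1.2, -4.2, 4], [-0.5, 0.9, 0.43, -0.9, -1.2, -4.2, 4], [-0.55, 0.85, 0.46, -0.9, -1.2, -4.2, 4], [-0.6, 0.8, 0.48, -0.9, -1.2, -4.2, 4], [-0.65, 0.75, 0.5, -0.9, -1.2, -4.2, 4], [0, 0, 0, 0, 0, 0, 4], [0, 0, 0, 0, 0, 0, 4]],
])

```text
time: 13.6
position: [488.4, 165.0, 130.2]
ee_rot: [3.139, 0.264, 1.496]
force: [0.8, -0.7, 0.5]
opening: 40.2
grasp_force: 0.0
```

Run:
```python
from h import *
s=bot.read_state();c=bot.get_calibration("wrist");I=bot.read_camera("wrist")
print(s["time"],s["position"],np.degrees(s["ee_rot"]),s["force"])
b,g,r=[I[...,i].astype(int) for i in range(3)]
p=proj(c,(488.3,160.3,70)).astype(int);print(p,proj(c,(488.3,160.3,77)))
m=(r>60)&(r>2.2*g)&(r>2.2*b);M=np.zeros_like(m);M[max(p[1]-40,0):p[1]+40,p[0]-30:p[0]+30]=1;m&=M
y,x=np.nonzero(m);print(x.min(),x.max(),y.min(),y.max(),len(x))
R=(x.max()-x.min()+1)/2;print("knob top",onz(c,((x.min()+x.max())/2,y.max()+.5-R),77))
P,Q=plan([488.3,161,68.5],86,-15,8,4.0)
```

```text
13.6 [488.4 165.  130.2] [179.8  15.1  85.7] [ 0.8 -0.7  0.5]
[253 203] [253.4 209.5]
254 256 216 216 3
knob top [489.1 155.5  77. ]
[[0.15, -0.0, 0.76, 0.01, 0.01, -0.03, 4.0], [0.15, -0.0, 0.76, 0.01, 0.01, -0.03, 4.0], [0.15, 0.0, 0.76, 0.01, 0.01, -0.03, 4.0], [0.15, 0.0, 0.76, 0.01, 0.01, -0.03, 4.0], [0.15, 0.0, 0.76, 0.01, 0.01, -0.03, 4.0], [0.15, 0.0, 0.76, 0.01, 0.01, -0.03, 4.0], [0.15, 0.0, 0.76, 0.01, 0.01, -0.03, 4.0], [0.15, 0.0, 0.76, 0.01, 0.01, -0.03, 4.0]]
```

step_arm([
  [[0.15, 0, 0.76, 0, 0, 0, 4], [0.15, 0, 0.76, 0, 0, 0, 4], [0.15, 0, 0.76, 0, 0, 0, 4], [0.15, 0, 0.76, 0, 0, 0, 4], [0.15, 0, 0.76, 0, 0, 0, 4], [0.15, 0, 0.76, 0, 0, 0, 4], [0.15, 0, 0.76, 0, 0, 0, 4], [0.15, 0, 0.76, 0, 0, 0, 4]],
])

```text
time: 14.45
position: [488.3, 160.5, 67.4]
ee_rot: [3.139, 0.264, 1.498]
force: [0.2, 0.6, -0.2]
opening: 40.3
grasp_force: 0.0
```

step_arm([
  [[0, 0, 0, 0, 0, 0, 2], [0, 0, 0, 0, 0, 0, 1], [0, 0, 0, 0, 0, 0, 1], [0, 0, 0, 0, 0, 0, 1]],
])

```text
time: 14.85
position: [487.6, 160.6, 68.0]
ee_rot: [3.141, 0.265, 1.498]
force: [-5.9, 0.5, 0.8]
opening: 10.9
grasp_force: 52.2
```

Push home 16 mm inward along the radius.

step_arm([
  [[0.19, 0, -0.05, 0, 0, 0, 1], [0.19, 0, -0.05, 0, 0, 0, 1], [0.19, 0, -0.05, 0, 0, 0, 1], [0.19, 0, -0.05, 0, 0, 0, 1], [0.19, 0, -0.05, 0, 0, 0, 1], [0.19, 0, -0.05, 0, 0, 0, 1], [0.19, 0, -0.05, 0, 0, 0, 1], [0.19, 0, -0.05, 0, 0, 0, 1]],
])

```text
time: 15.65
position: [488.6, 176.0, 68.0]
ee_rot: [3.141, 0.266, 1.498]
force: [-7.5, -1.8, 2.9]
opening: 10.9
grasp_force: 52.4
```

step_arm([
  [[0.08, 0, -0.02, 0, 0, 0, 1], [0, 0, 0, 0, 0, 0, 1]],
])

```text
time: 15.85
position: [488.6, 176.6, 68.0]
ee_rot: [3.141, 0.266, 1.498]
force: [-7.8, -2.5, 1.5]
opening: 11.2
grasp_force: 52.4
```

step_arm([
  [[0.08, 0, -0.02, 0, 0, 0, 1], [0, 0, 0, 0, 0, 0, 1]],
])

```text
time: 16.05
position: [488.6, 176.6, 68.0]
ee_rot: [-3.142, 0.268, 1.498]
force: [-8.1, -5.1, 3.0]
opening: 11.0
grasp_force: 52.4
```

step_arm([
  [[0.08, 0, -0.02, 0, 0, 0, 1], [0, 0, 0, 0, 0, 0, 1]],
])

```text
time: 16.25
position: [488.6, 176.7, 68.0]
ee_rot: [-3.141, 0.269, 1.497]
force: [-8.8, -10.1, 3.5]
opening: 11.3
grasp_force: 52.4
```

The end stop is felt at 10 N, so the bolt is home. I'll release and lift off.

step_arm([
  [[0, 0, 0, 0, 0, 0, 4], [0, 0, 0, 0, 0, 0, 4], [0, 0, 0, 0, 0, 0, 4], [0, 0, -1, 0, 0, 0, 4], [0, 0, -2, 0, 0, 0, 4], [0, 0, -3, 0, 0, 0, 4], [0, 0, -4, 0, 0, 0, 4], [0, 0, -4, 0, 0, 0, 4]],
])

```text
time: 17.05
position: [491.8, 215.7, 205.2]
ee_rot: [3.138, 0.264, 1.498]
force: [-0.3, 0.2, -0.3]
opening: 39.9
grasp_force: 0.0
```

step_arm([
  [[0, 0, -3, 0, 0, 0, 4], [0, 0, -3, 0, 0, 0, 4], [0, 0, 0, 0, 0, 0, 4], [0, 0, 0, 0, 0, 0, 4]],
])

```text
time: 17.45
position: [493.1, 231.2, 261.9]
ee_rot: [3.137, 0.263, 1.498]
force: [-0.1, 0.2, -1.4]
opening: 39.9
grasp_force: 0.0
```

Run:
```python
from h import *
s=bot.read_state();print(s["time"],s["position"],s["force"])
cv2.imwrite("pics/end.png",cv2.resize(bot.read_camera("wrist"),(800,600)))
```

```text
17.45 [493.1 231.2 261.9] [-0.1  0.2 -1.4]
```

View pics/end.png

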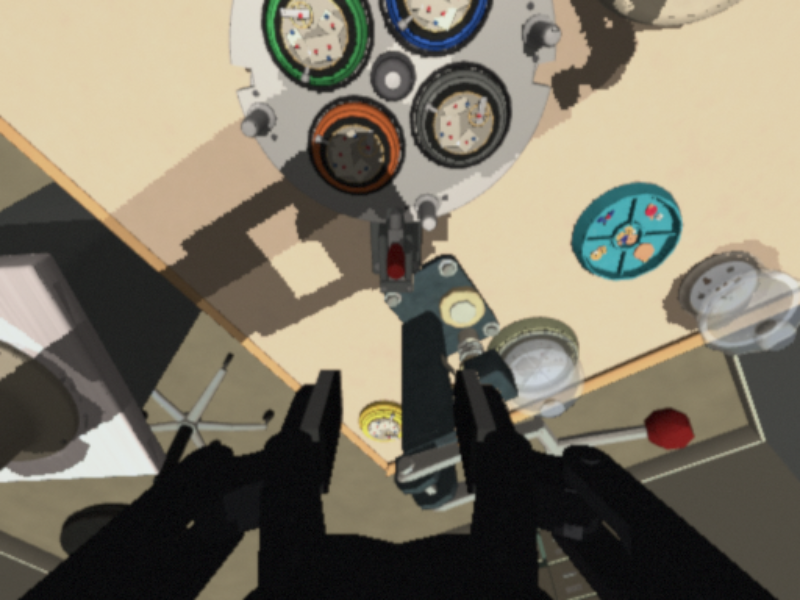

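The orange cushion is at the front at (357,147), the bolt is home with its knob at (397,262), and every cushion is still in its nest.

```bash
python3 -c "
from cell import bot
print(bot.finish_job())"
```

```text
the job is handed in; nothing more can be done
None
```

The job is handed in at about 17.5 s of the 66 s allowed: the orange cushion sits in the front place with the plate in its detent, the bolt is pushed home against its stop, and all four cushions are still in their nests.

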